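# Seat a blank in the corner of a stop plate

## Task

Pick up the wooden push block by its square handle and use it to nudge the rectangular aluminium blank that lies on the dark stop plate into the square corner, so that it lies flat along both rails (a gap under a centimetre will do). Touch the blank with the push block only, never with the gripper, and leave the round disc on the stop plate where it is. Then stand the push block upright on the wooden bench top again, off the stop plate, and let go.

Things in the scene. Friction and masses are not known exactly. Their poses are not given: they have to be found in the camera images.
- block_mid (a point): Wooden push block, loose, upright on the bench: square foot 56 x 56 mm, 20 mm high, with a square handle 26 x 26 mm up from its middle; 96 mm high in all, 0.12 kg. The point is on its centre line half-way up, 48 mm above its underside. z up; x, y square to the faces of foot and handle; all four sides alike. A round-footed wooden tamper and a round can, under 90 mm high, stand near.
- blank: Rectangular aluminium blank, loose, flat on the stop plate, with four dark holes and a dark slot: 80 mm (x) by 120 mm (y), 10 mm thick, about 0.26 kg. Origin at the centre of its underside, z up. It starts 20 to 80 mm short of both rails and turned up to 12 degrees, long sides roughly along the far rail. It stays where it is left. Stacked blanks on the bench are not meant.
- corner (a point): Inner square corner of the stop plate: fixed dark steel plate 300 x 300 x 15 mm on the bench, two steel rails 20 mm wide and 15 mm high on its top. The point is at the foot of both rails' inner faces, on the plate's top. x points away from the robot into the far rail, y left into the left rail, z up; plate free for 280 mm to -x and -y. Blank home: its centre at x -40, y -60 mm from here.
- disc: Round steel disc, loose, 56 mm across, 8 mm thick, on the stop plate near the plate's corner diagonally opposite the rails' corner; to be left alone. Origin at the centre of its underside, z up.
Not all that is in view belongs to the job. Of the things that look like the blank, the middle-sized one is meant.

How it is judged (in metres and radians):
On the way, in this order (a step that is already met when the one before it is completed fails the run):
1. the push block is picked up (lifted 10 mm or more) (height (world z) of block_mid above 0.058 m), for 0.2 s.
2. the blank lies in the square corner, within 10 mm of home along each rail and 10 degrees of square (x of blank in the frame of corner above -0.05 m and y of blank in the frame of corner above -0.07 m and z of blank in the frame of corner below 0.006 m and angle between the x axis of blank and the x axis of corner, either way round below 0.175 rad), for 0.2 s.
At the end, for the whole second after the job is handed in: The blank lies flat on the stop plate in the square corner, its centre within 10 mm of home along each rail and its sides within 10 degrees of the rails; the push block stands upright (within 10 degrees) on the bench top, off the stop plate, let go (all of step 2 and x of blank in the frame of corner below -0.03 m and y of blank in the frame of corner below -0.05 m and angle between blank's own z axis and vertical below 0.1 rad and height (world z) of block_mid between 0.042 and 0.054 m and angle between block_mid's own z axis and vertical below 0.17 rad); the robot touches nothing.
It fails at once if the gripper or arm touches the blank (contact force between any of the fingers, the arm and blank above 0.5 N).
It fails at once if the disc is moved by more than 20 mm (distance of disc from where it was at the start of the episode above 0.02 m).
It also fails if it takes over 58 s, if anything falls off the work surface, if the arm or the gripper's body presses on something with over 40 N, if the wrist force passes 120 N, or if a joint passes its speed limit or range.

## Robot

A 6-joint arm with a two-finger parallel gripper is mounted at the origin on the work surface. World frame = base frame: x ahead of the robot, y to its left, z up, the work surface at z = 0. Lengths are in mm, angles in rad, forces in N, time in s.
With the tool pointing down it reaches from about 300 to 775 mm from the base axis. Payload 14.6 kg.
Tool frame: the origin (TCP) lies on the mounting face of the last link; the fingertips stand 199 mm ahead of it and the grasp point (between the pads) lies 180 mm ahead of it; z points along the fingers, y is the line along which they close (so a half turn about z gives the same grasp; the last joint's range is limited). The gripper opens to 94 mm and grips with 3 to 60 N. Pads are 16 mm wide; open, the fingers measure 119 mm over their backs; the gripper's body (75 mm by 177 mm) begins 78 mm behind the grasp point.
Start: joints at [1.047, 0.3, 1.521, -0, 1.321, -0.067], TCP at [242.59, 493.6, 404.646] pointing down, gripper open.
Joint ranges: [-3.03, 3.03], [-0.79, 2.21], [0.23, 2.52], [-1.04, 4.18], [0, 3.07], [-2.55, 2.55]. Speed limits (rad/s): [2.22, 2.22, 2.57, 3.14, 3.14, 3.14].

## Interface

Orientations are given as [roll, pitch, yaw] about the fixed x, y, z axes, in that order (R = Rz(yaw) Ry(pitch) Rx(roll)).
In Python, from cell import manip gives the robot as it stands. The module is installed in compiled form; this text tells all that it offers.
- The arm moves only by the shell command python3 -m creep 'ROWS' [FORCE]. ROWS is a JSON object of lists of equal length, an entry for each row: "slide": the shift along the world's x, y, z in cm, a list of three; "turn": the turn about the world's z in rad; "claw": the opening, from 0 (shut) to 1 (fully open). A call has 1 to 8 rows; each row shifts and turns the commanded pose from where the row before left it; what a row does not reach is not made up. A row lasts 1/8 s, in which the tool goes at most 62.5 mm and 10.7 degrees, less where a joint would pass 70% of its speed; a pose out of reach is approached as far as the arm can. A call with a gripper value outside its range is refused whole. The fingers move at their own pace and stop on an object; FORCE is the grip in N (left out, the last holds). Time passes only in rows, so rows that do not move let the fingers close. It gives the time, the measured TCP pose, the force, the opening and the grip force at its end, in the units of the state.
- manip.read_state(): the state, without advancing time (a new reading comes with each control period).
- manip.camera(name): name is "side" or "top" or "wrist"; returns (picture, depth): 420x560x3 uint8, red, green, blue; 420x560 float32, mm along the optical axis (not along the pixel's ray), 0 where there is no reading.
- manip.calibration(name): a dict with "intrinsics" (3x3 intrinsics, pixels), "k1" (the pictures are not rectified: a ray, as slopes to the right and down, at radius r is drawn at 1 + k1 r^2 times it, then the intrinsics apply), "pose" (4x4, takes a point from camera to world coordinates). Camera axes: x right, y up, looking along -z (the intrinsics and any distortion apply to the point x, -y, -z); pixel columns grow to the right and rows downward; lengths in mm; the calibration is good to about 2 mm. A picture is of the moment at which its call begins: read the wrist's pose just before it. calibration takes no time and is no camera call; for the wrist camera it gives the pose at the moment of the call.
- manip.sign_off(): hands the job in; it is judged then, once.
Trained networks look in the newest picture that a camera, given by its name, has taken for a name from the list of things; names that differ only in an ending like _2 or _b are one class to them, and where a whole thing is asked for, a point or a joint stands for the part that bears it (a point fixed in the world has none). Each returns a list of dicts, best first, with "score" (0 to 1); they miss things now and then, are a little off and sometimes report something else, mostly with a low value. They report only what shows in the picture. A call takes as long as a camera call. They do not tell look-alikes from the thing itself.
- manip.cut_out(query, camera): "mask" (420x560 bool, what is visible of it) and "position" ([column, row] in pixels, amid what is visible of it).
The state is a dict: "clock": time; "joints": joint angles; "qd": joint speeds; "effort": joint torques, N m; "eef_pos": TCP position; "eef_rot": TCP orientation; "wrist_force": force on the tool from outside, world axes, zero at the start; "moment": the same for the moment, N m; "finger_gap": finger opening in mm; "finger_force": force on a finger pad.
Only numpy, scipy, OpenCV 4.12 (cv2) and the standard library are available. Lean on these libraries where they do the work, as an engineer would, in place of code of your own. Each camera call takes 0.05 s, during which the arm holds its last target. There are 200 camera calls.

## Working session

There is one attempt and no reset: what is moved stays moved. The work goes in short steps, Python scripts to look and compute and a shell command to move; the robot and the scene stay as the last step left them, time stands still between calls to the robot, and variables do not carry over. Pictures are saved under pics/ and viewed, at most 10 in all, crops included, and the job is handed in when it is done.

```bash
mkdir -p pics; cat > h.py <<'E'
import numpy as np, cv2
from cell import manip
def pts(cam,depth,uv):
    c=manip.calibration(cam);K=np.array(c["intrinsics"]);P=np.array(c["pose"]);k=c["k1"]
    uv=np.asarray(uv,float).reshape(-1,2)
    n=cv2.undistortPoints(uv.reshape(-1,1,2),K,np.array([k,0,0,0,0.])).reshape(-1,2)
    d=depth[uv[:,1].round().astype(int),uv[:,0].round().astype(int)]
    X=np.c_[n[:,0]*d,-n[:,1]*d,-d]
    return X@P[:3,:3].T+P[:3,3], d>0
def cloud(cam,depth,mask):
    r,c=np.nonzero(mask); p,ok=pts(cam,depth,np.c_[c,r]); return p[ok]
def rect(p):
    (c,s,a)=cv2.minAreaRect(p[:,:2].astype(np.float32)); return np.round(c,1),np.round(s,1),round(a,1)
E
python3 - <<'E'
from h import *
for cam in("top","side"):
    im,d=manip.camera(cam); cv2.imwrite(f"pics/{cam}0.png",im[:,:,::-1])
    for q in("block_mid","blank","disc","corner"):
        for r in manip.cut_out(q,cam)[:4]:
            p=cloud(cam,d,r["mask"])
            if len(p)>5:
                zt=np.percentile(p[:,2],95); t=p[abs(p[:,2]-zt)<6]
                print(cam,q,round(r["score"],2),np.round(r["position"]),"ztop",round(zt,1),rect(t),len(p))
E
```

```text
top block_mid 0.9 [367. 145.] ztop 97.0 (array([ 597.2, -199.8]), array([25.8, 26.9]), 82.1) 667
top blank 0.96 [303. 155.] ztop 11.3 (array([585. , -59.7]), array([62. , 93.2]), 88.7) 1014
top blank 0.83 [198. 162.] ztop 28.2 (array([562.5, 200.6]), array([120.6,  79.8]), 88.6) 1744
top blank 0.8 [172. 301.] ztop 17.9 (array([238.6, 246.4]), array([115.9, 170.3]), 68.5) 3691
top disc 0.83 [240. 220.] ztop 26.5 (array([414.3, 100.7]), array([51.3, 53.7]), 88.6) 439
top corner 0.67 [198. 184.] ztop 30.3 (array([534.6, 191.4]), array([300.8, 301.2]), 85.5) 14148
side block_mid 0.75 [377. 237.] ztop 95.3 (array([ 596.2, -199.5]), array([24.7, 23.6]), 82.2) 930
side blank 0.83 [329. 212.] ztop 10.2 (array([586.3, -60. ]), array([63.4, 98. ]), 88.8) 889
side blank 0.82 [245. 151.] ztop 27.5 (array([563.2, 202.2]), array([123.7,  82.6]), 88.1) 1180
side blank 0.59 [123. 212.] ztop 16.9 (array([237.8, 245.9]), array([119.8, 172.7]), 69.8) 2975
side disc 0.71 [225. 202.] ztop 25.1 (array([415. ,  99.7]), array([55.8, 53.9]), 52.3) 426
side disc 0.43 [236. 165.] ztop 30.4 (array([535.6, 191.2]), array([303.8, 301.6]), 86.0) 9956
side corner 0.69 [234. 164.] ztop 30.4 (array([535.1, 190.9]), array([304.6, 299.1]), 86.3) 9757
```

View pics/top0.png

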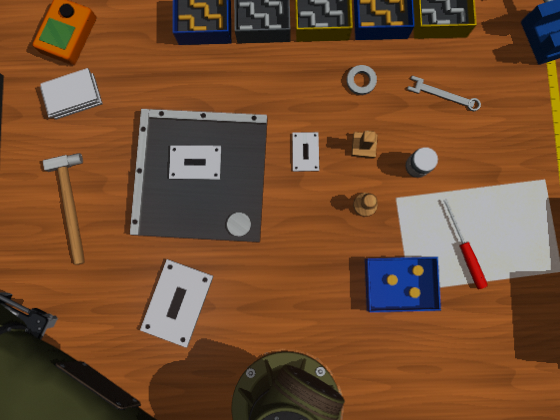

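View pics/side0.png

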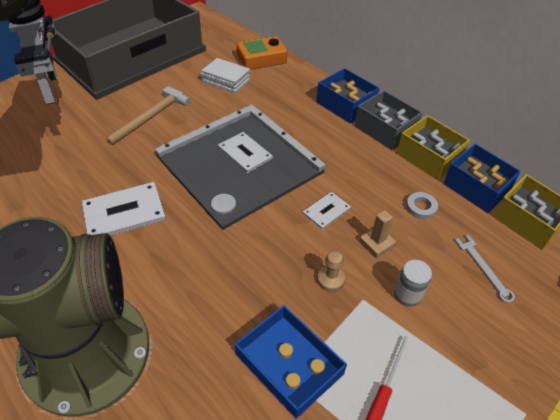

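The top view shows the stop plate with its corner at px (145,115), the blank at (195,162), the disc at (239,224) and the push block at (367,145). The tamper is at (366,204) and the can at (424,160). The side view agrees. The measured sizes match: blank 120x80 with its top at 27, plate 300 at a yaw of about -4°, handle 26 with its top at 96.

```bash
python3 -c "
from cell import manip
s=manip.read_state();print(s['eef_pos'],s['eef_rot'],s['clock'],s['finger_gap'])"
python3 -m creep '{"slide":[[2.2,-4.4,0],[2.2,-4.4,0],[2.2,-4.4,0],[2.2,-4.4,0],[2.2,-4.4,0],[2.2,-4.4,0],[2.2,-4.4,0],[2.2,-4.4,0]],"turn":[0,0,0,0,0,0,0,0],"claw":[1,1,1,1,1,1,1,1]}' 25
```

```text
[242.58824655 493.58798661 404.63602526] [-3.14154848e+00 -1.01861519e-05  2.68476400e+00] 0.5 93.84391590871955
clock: 1.5
eef_pos: [419.0, 140.0, 404.9]
eef_rot: [3.141, 0.0, 2.685]
wrist_force: [0.5, 0.7, 0.2]
finger_gap: 93.7
finger_force: 0.0
```

```bash

python3 -m creep '{"slide":[[2.2,-4.3,0],[2.2,-4.3,0],[2.2,-4.3,0],[2.2,-4.3,0],[2.2,-4.3,0],[2.2,-4.3,0],[2.3,-4.2,0],[2.3,-4.0,0]],"turn":[0.04,0.04,0.04,0.04,0.04,0.04,0.04,0.035],"claw":[1,1,1,1,1,1,1,1]}' 25
python3 -m creep '{"slide":[[0,0,-1],[0,0,0]],"turn":[0,0],"claw":[1,1]}'
python3 - <<'E'
from h import *
im,d=manip.camera("wrist"); cv2.imwrite("pics/w1.png",im[:,:,::-1])
for r in manip.cut_out("block_mid","wrist")[:3]:
    p=cloud("wrist",d,r["mask"])
    print(r["score"],np.round(r["position"]),len(p))
    if len(p)>5:
        for lo,hi in((88,104),(14,26)):
            t=p[(p[:,2]>lo)&(p[:,2]<hi)]
            if len(t)>5: print(lo,rect(t),t[:,2].mean())
E
```

```text
clock: 2.5
eef_pos: [597.1, -200.0, 404.6]
eef_rot: [3.142, 0.0, 3.001]
wrist_force: [-0.6, 0.4, 0.4]
finger_gap: 93.9
finger_force: 0.0
clock: 2.75
eef_pos: [596.4, -198.0, 393.5]
eef_rot: [3.141, -0.002, 2.999]
wrist_force: [-0.5, 0.1, -0.2]
finger_gap: 94.1
finger_force: 0.0
0.7 [281. 198.] 2904
88 (array([ 598.5, -199.7]), array([24.9, 26. ]), 82.2) 97.62961457970532
14 (array([ 598.9, -200.1]), array([55.1, 56. ]), 82.9) 22.090608125224158
```

View pics/w1.png

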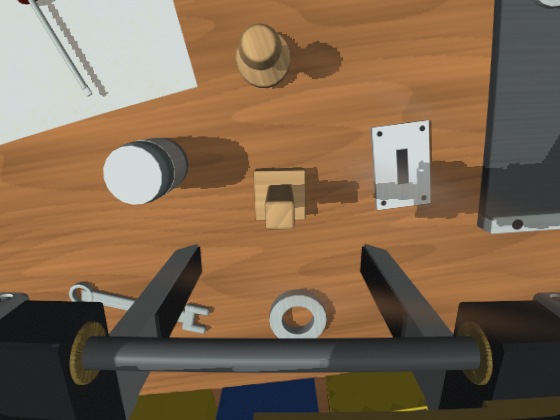

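The wrist view shows the push block at (281,198), square to the fingers and between them. The can at (147,172) and the ring at (298,317) are clear. The measured position agrees within 2 mm, so I'll descend and grip.

```bash

python3 -m creep '{"slide":[[0.1,0,-3],[0,0,-3],[0,0,-3],[0,0,-3],[0,0,-2.4],[0,0,0],[0,0,0],[0,0,0]],"turn":[0,0,0,0,0,0,0,0],"claw":[1,1,1,1,1,1,0,0]}' 25
python3 -m creep '{"slide":[[0,0,0],[0,0,0],[0,0,0],[0,0,0],[0,0,0],[0,0,0]],"turn":[0,0,0,0,0,0],"claw":[0,0,0,0,0,0]}'
python3 -m creep '{"slide":[[0,0,1],[0,0,2],[0,0,2],[0,0,1],[0,0,0]],"turn":[0,0,0,0,0],"claw":[0,0,0,0,0]}'
```

```text
clock: 3.85
eef_pos: [597.8, -198.3, 252.1]
eef_rot: [-3.141, 0.002, 3.0]
wrist_force: [-0.4, 0.4, -0.5]
finger_gap: 77.4
finger_force: 0.0
clock: 4.6
eef_pos: [597.6, -198.4, 250.5]
eef_rot: [3.142, -0.0, 3.0]
wrist_force: [0.1, -0.8, 0.1]
finger_gap: 26.4
finger_force: 25.0
clock: 5.22
eef_pos: [597.6, -198.4, 311.7]
eef_rot: [-3.141, 0.002, 3.0]
wrist_force: [-0.3, 0.4, 0.0]
finger_gap: 25.8
finger_force: 25.0
```

Gripped and lifted, with a gap of 26 mm. Next I go behind the blank for the +x push.

```bash

python3 -m creep '{"slide":[[-1.0,3,0],[-1.5,5,0],[-1.5,5.5,0],[-1.7,5.6,0],[-1.7,5.6,0],[-1.7,5.6,0],[-1.7,5.6,0],[-1.4,4.7,0]],"turn":[0.01,0.01,0.01,0.01,0.01,0.01,0.01,0],"claw":[0,0,0,0,0,0,0,0]}'
python3 -m creep '{"slide":[[0,0,0],[0,0,0]],"turn":[0,0],"claw":[0,0]}'
python3 - <<'E'
from h import *
print(manip.read_state()["eef_pos"],manip.read_state()["eef_rot"])
for cam in("top","wrist"):
    im,d=manip.camera(cam); cv2.imwrite(f"pics/{cam}2.png",im[:,:,::-1])
    for q in("block_mid","blank","corner"):
        for r in manip.cut_out(q,cam)[:4]:
            p=cloud(cam,d,r["mask"])
            if len(p)>5:
                zt=np.percentile(p[:,2],95); t=p[abs(p[:,2]-zt)<6]
                print(cam,q,round(r["score"],2),np.round(r["position"]),"ztop",round(zt,1),rect(t),len(p))
E
```

```text
clock: 6.22
eef_pos: [474.5, 209.5, 310.2]
eef_rot: [-3.141, -0.001, 3.071]
wrist_force: [0.4, -0.8, -0.4]
finger_gap: 26.2
finger_force: 25.0
clock: 6.48
eef_pos: [475.6, 207.2, 310.2]
eef_rot: [-3.141, -0.001, 3.07]
wrist_force: [-0.6, 0.4, -1.7]
finger_gap: 25.7
finger_force: 25.0
[475.63482406 207.23668683 310.22505482] [-3.14109796e+00 -6.19858391e-04  3.07008441e+00]
top blank 0.95 [204. 158.] ztop 248.7 (array([498.7, 140.2]), array([10., 46.]), 11.1) 908
top blank 0.73 [305. 154.] ztop 11.1 (array([585.3, -59.7]), array([94.1, 60. ]), 0.5) 967
top corner 0.96 [226. 146.] ztop 30.7 (array([630.1, 184. ]), array([301.1, 110.4]), 85.4) 8537
wrist block_mid 0.72 [281. 248.] ztop 157.4 (array([476.4, 206.4]), array([26. , 26.4]), 86.0) 8288
wrist blank 0.97 [ 45. 310.] ztop 9.9 (array([567.2, -56.2]), array([58.5, 54.9]), 89.9) 1476
wrist blank 0.85 [318.  14.] ztop 16.6 (array([311.4, 229.4]), array([95.7, 26.3]), 70.4) 2839
wrist blank 0.72 [285. 324.] ztop 26.9 (array([560.1, 201.4]), array([120.5,  71.9]), 87.9) 1592
wrist corner 0.84 [279. 194.] ztop 31.0 (array([562.4, 285.7]), array([110.7, 345.2]), 55.6) 57885
```

View pics/wrist2.png

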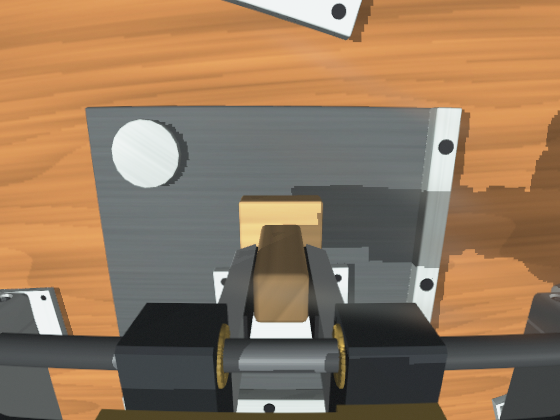

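The wrist view shows the block held upright at (281,240) and square to the plate, with the blank just ahead at (285,300) and the disc at (147,153) well clear. I'll lower it and push +x.

```bash

python3 -m creep '{"slide":[[0,0,-1.5],[0,0,-1.5],[0,0,-1.1],[0,0,0],[0.8,-0.05,0],[1,-0.07,0],[1,-0.07,0],[1,-0.07,0]],"turn":[0,0,0,0,0,0,0,0],"claw":[0,0,0,0,0,0,0,0]}'
python3 -m creep '{"slide":[[1,-0.07,0],[1,-0.07,0],[1,-0.07,0],[0.7,-0.05,0],[0.4,-0.03,0],[0,0,0],[0,0,0]],"turn":[0,0,0,0,0,0,0],"claw":[0,0,0,0,0,0,0]}'
python3 - <<'E'
from h import *
for cam in("top","side","wrist"):
    im,d=manip.camera(cam)
    for q in("blank",):
        for r in manip.cut_out(q,cam)[:4]:
            p=cloud(cam,d,r["mask"])
            if len(p)>5:
                t=p[abs(p[:,2]-26)<6]
                if len(t)>50:print(cam,q,round(r["score"],2),np.round(r["position"]),rect(t),len(t))
E
```

```text
clock: 7.88
eef_pos: [514.3, 204.9, 269.7]
eef_rot: [-3.142, -0.0, 3.07]
wrist_force: [-1.9, -0.5, -0.3]
finger_gap: 26.1
finger_force: 25.0
clock: 8.75
eef_pos: [554.5, 202.1, 269.7]
eef_rot: [3.142, 0.0, 3.07]
wrist_force: [-0.7, -0.4, -0.7]
finger_gap: 25.7
finger_force: 25.0
top blank 0.58 [209. 128.] (array([641.5, 163.7]), array([42.9, 61.7]), 0.4) 326
side blank 0.83 [266. 142.] (array([623.3, 194.5]), array([120.5,  85.9]), 87.4) 861
wrist blank 0.56 [277. 319.] (array([613.8, 196.1]), array([119.9,  60.2]), 86.0) 2381
```

```bash

python3 -m creep '{"slide":[[0.15,0,0],[0.15,0,0],[0,0,0],[-1,0.07,0],[-1.5,0.1,0],[0,0,2],[0,0,2],[0,0,1]],"turn":[0,0,0,0,0,0,0,0],"claw":[0,0,0,0,0,0,0,0]}'
python3 - <<'E'
from h import *
for cam in("top","side"):
    im,d=manip.camera(cam)
    for q in("blank","corner"):
        for r in manip.cut_out(q,cam)[:4]:
            p=cloud(cam,d,r["mask"])
            if len(p)>5:
                t=p[abs(p[:,2]-26)<6]
                if len(t)>50:print(cam,q,round(r["score"],2),np.round(r["position"]),rect(t),len(t))
E
```

```text
clock: 10.05
eef_pos: [532.3, 203.8, 320.7]
eef_rot: [3.141, 0.002, 3.07]
wrist_force: [-0.0, 0.3, -1.3]
finger_gap: 26.0
finger_force: 25.0
top blank 0.56 [208. 131.] (array([624.4, 174.8]), array([80.4, 79. ]), 84.8) 625
top corner 0.68 [240. 172.] (array([540.7, 190.3]), array([300. , 289.6]), 85.6) 801
side blank 0.74 [266. 144.] (array([624.2, 195.2]), array([121.8,  82.1]), 84.6) 944
side corner 0.64 [236. 164.] (array([533.2, 192. ]), array([297.5, 306.7]), 84.2) 1183
```

```bash

python3 -m creep '{"slide":[[0,-4,0],[1,-4,0],[3,-3,0],[3.4,0,0],[1,0,0],[0,0,0]],"turn":[0,0,0,0,0,0],"claw":[0,0,0,0,0,0]}'
python3 -m creep '{"slide":[[0,0,-2],[0,0,-2],[0,0,-1],[0,0,0],[0.07,1,0],[0.07,1,0],[0.07,1,0],[0.07,1,0]],"turn":[0,0,0,0,0,0,0,0],"claw":[0,0,0,0,0,0,0,0]}'
python3 - <<'E'
from h import *
im,d=manip.camera("side"); cv2.imwrite("pics/side3.png",im[:,:,::-1])
for r in manip.cut_out("blank","side")[:4]:
    p=cloud("side",d,r["mask"]); t=p[abs(p[:,2]-26)<6]
    if len(t)>50:print(np.round(r["position"]),rect(t),len(t))
E
```

```text
clock: 11.1
eef_pos: [616.4, 94.0, 318.7]
eef_rot: [-3.141, -0.001, 3.07]
wrist_force: [-0.8, 0.1, -1.4]
finger_gap: 26.1
finger_force: 25.0
clock: 12.1
eef_pos: [619.4, 134.6, 269.9]
eef_rot: [-3.142, 0.0, 3.07]
wrist_force: [-0.8, -2.5, 0.2]
finger_gap: 25.8
finger_force: 25.0
[254. 134.] (array([626.2, 223.3]), array([125.3,  85.1]), 83.6) 831
```

View pics/side3.png

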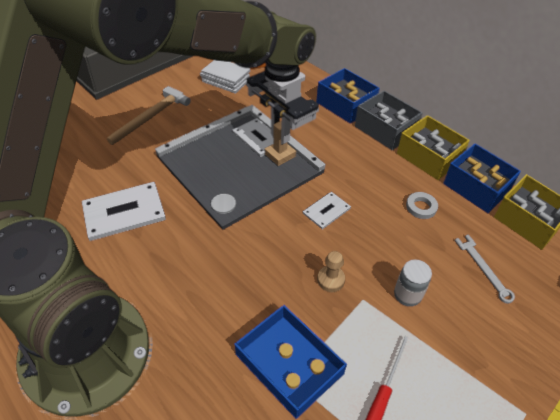

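The block at (281,155) is pushing the blank at (258,135) along the far rail. The disc at (224,204) is untouched. About 32 mm remain.

```bash

python3 -m creep '{"slide":[[0.07,1,0],[0.07,1,0],[0.05,0.7,0],[0.03,0.4,0],[0,0,0],[0,0,0]],"turn":[0,0,0,0,0,0],"claw":[0,0,0,0,0,0]}'
python3 - <<'E'
from h import *
im,d=manip.camera("side")
for r in manip.cut_out("blank","side")[:4]:
    p=cloud("side",d,r["mask"]); t=p[abs(p[:,2]-26)<6]
    if len(t)>50:print(np.round(r["position"]),rect(t),len(t))
E
```

```text
clock: 12.95
eef_pos: [621.6, 164.7, 269.7]
eef_rot: [3.141, 0.0, 3.07]
wrist_force: [-0.5, -0.1, -0.4]
finger_gap: 25.8
finger_force: 25.0
[248. 131.] (array([627.4, 255.7]), array([123.8,  83.5]), 86.9) 800
```

```bash

python3 -m creep '{"slide":[[0,0.15,0],[0,0.15,0],[0,0,0]],"turn":[0,0,0],"claw":[0,0,0]}'
python3 -m creep '{"slide":[[-0.05,-1,0],[-0.1,-1.5,0],[0,0,2],[0,0,2],[0,0,1],[0,-3,0],[0,-4,0],[0,-4,0]],"turn":[0,0,0,0,0,0,0,0],"claw":[0,0,0,0,0,0,0,0]}'
python3 -m creep '{"slide":[[0,-4,0],[0,-4,0],[0,-4,0],[0,-4,0],[0,-4,0],[0,-1,0],[0,0,0]],"turn":[0,0,0,0,0,0,0],"claw":[0,0,0,0,0,0,0]}'
python3 - <<'E'
from h import *
P={}
for cam in("top","side"):
    im,d=manip.camera(cam); cv2.imwrite(f"pics/{cam}4.png",im[:,:,::-1])
    for q in("blank","corner","disc"):
        for r in manip.cut_out(q,cam)[:4]:
            p=cloud(cam,d,r["mask"])
            if len(p)>5:
                t=p[abs(p[:,2]-(26 if q!="corner" else 30))<6]
                if len(t)>50:print(cam,q,round(r["score"],2),np.round(r["position"]),rect(t),len(t))
im=cv2.imread("pics/top4.png");cv2.imwrite("pics/top4c.png",cv2.resize(im[90:260,110:290],None,fx=3.3,fy=3.3))
E
```

```text
clock: 13.42
eef_pos: [621.7, 166.8, 269.8]
eef_rot: [-3.139, -0.0, 3.069]
wrist_force: [-1.0, -9.8, 2.5]
finger_gap: 26.2
finger_force: 25.0
clock: 14.42
eef_pos: [620.0, 32.1, 320.2]
eef_rot: [3.142, 0.0, 3.071]
wrist_force: [0.3, 0.1, -0.5]
finger_gap: 25.5
finger_force: 25.0
clock: 15.3
eef_pos: [620.1, -177.0, 319.8]
eef_rot: [3.141, 0.0, 3.069]
wrist_force: [0.7, 1.5, -2.1]
finger_gap: 26.1
finger_force: 25.0
top blank 0.58 [173. 137.] (array([628.8, 253.9]), array([122.2,  82.7]), 86.6) 1606
top corner 0.62 [205. 181.] (array([534.9, 191.4]), array([301.4, 301.2]), 85.5) 2091
top disc 0.88 [240. 222.] (array([415.,  99.]), array([52.9, 50.6]), 43.9) 360
side blank 0.62 [249. 131.] (array([629.1, 254.7]), array([126.9,  85.3]), 85.0) 979
side corner 0.74 [236. 164.] (array([606.8, 252. ]), array([218.2, 418.3]), 40.6) 1262
side disc 0.69 [225. 206.] (array([416.1,  99.6]), array([55.8, 51.8]), 17.1) 349
```

View pics/top4c.png

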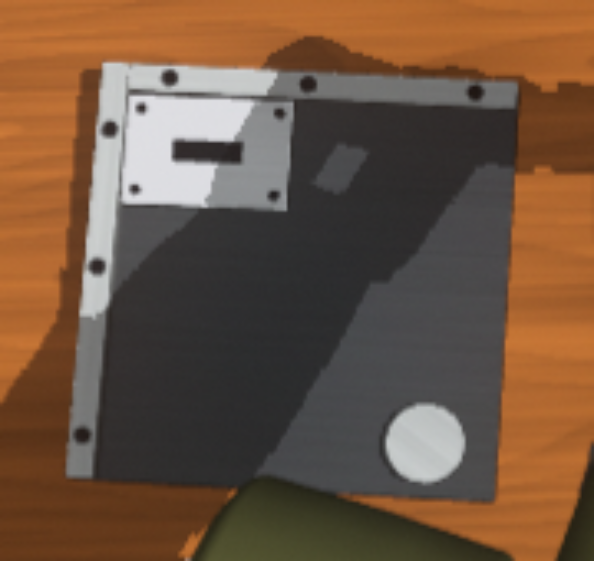

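The crop shows the blank at (207,150) snug against both rails and the disc unmoved. The position matches home within 1 mm. Now I'll set the block back on its original free spot.

```bash

python3 -m creep '{"slide":[[-1.1,-1,0],[-1.1,-1,0],[0,0,-2],[0,0,-2],[0,0,-1.5],[0,0,-0.7],[0,0,-0.4],[0,0,0]],"turn":[0,0,0,0,0,0,0,0],"claw":[0,0,0,0,0,0,0,0]}'
```

```text
clock: 16.7
eef_pos: [598.2, -197.2, 253.8]
eef_rot: [-3.142, 0.0, 3.07]
wrist_force: [0.0, 0.7, -1.4]
finger_gap: 25.5
finger_force: 25.0
```

```bash

python3 -m creep '{"slide":[[0,0,-0.2],[0,0,-0.15],[0,0,0]],"turn":[0,0,0],"claw":[0,0,0]}'
python3 -m creep '{"slide":[[0,0,0],[0,0,0],[0,0,0],[0,0,0],[0,0,0],[0,0,0],[0,0,0],[0,0,0]],"turn":[0,0,0,0,0,0,0,0],"claw":[1,1,1,1,1,1,1,1]}'
python3 -m creep '{"slide":[[0,0,2],[0,0,3],[0,0,3],[0,0,3],[0,0,3],[0,0,0],[0,0,0]],"turn":[0,0,0,0,0,0,0],"claw":[1,1,1,1,1,1,1]}'
python3 - <<'E'
from h import *
im,d=manip.camera("side"); cv2.imwrite("pics/side5.png",im[:,:,::-1])
for q in("block_mid","blank","disc"):
    for r in manip.cut_out(q,"side")[:2]:
        p=cloud("side",d,r["mask"]); zt=np.percentile(p[:,2],95); t=p[abs(p[:,2]-zt)<6]
        print(q,round(r["score"],2),np.round(r["position"]),round(zt,1),rect(t))
E
```

```text
clock: 17.08
eef_pos: [598.2, -197.2, 250.5]
eef_rot: [-3.141, 0.001, 3.07]
wrist_force: [0.1, -0.3, 1.3]
finger_gap: 26.0
finger_force: 25.0
clock: 18.08
eef_pos: [598.1, -197.2, 250.2]
eef_rot: [-3.142, 0.0, 3.07]
wrist_force: [-0.1, 0.3, -0.3]
finger_gap: 94.0
finger_force: 0.0
clock: 18.95
eef_pos: [597.9, -197.1, 389.9]
eef_rot: [3.141, -0.0, 3.07]
wrist_force: [-0.6, -0.6, -0.3]
finger_gap: 93.9
finger_force: 0.0
block_mid 0.82 [379. 236.] 95.3 (array([ 597.9, -198.3]), array([24.4, 27.4]), 85.9)
blank 0.81 [121. 212.] 16.8 (array([238.2, 247.6]), array([121.5, 172.9]), 68.5)
blank 0.74 [327. 212.] 10.1 (array([585.9, -60.1]), array([96.8, 64.7]), 0.1)
disc 0.91 [222. 208.] 25.2 (array([413.7, 100.2]), array([55.1, 54.7]), 10.9)
```

View pics/side5.png

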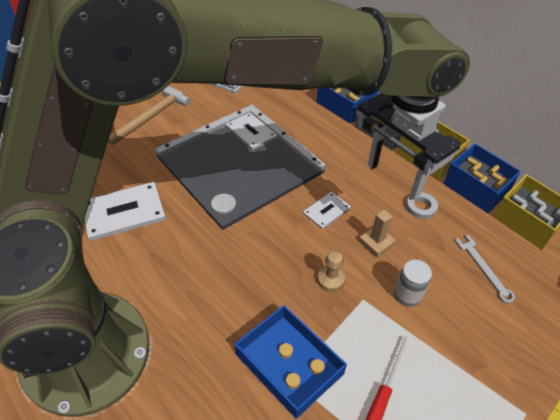

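The block stands upright and released on the bench at (379,236), the blank sits in the corner at (250,131), and the gripper is clear of everything.

```bash
python3 -c "
from cell import manip
print(manip.sign_off())"
```

```text
the job is handed in; nothing more can be done
None
```

The job is handed in (no verdict was returned): the blank lies against both rails, about 1 mm from home as measured. The disc is unmoved, and the push block stands upright on the bench, let go, after about 19 of the 58 s.

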